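# Switch the walnut sorter to the other bowl

### The arm

A 6-joint arm with a two-finger parallel gripper is mounted at the origin on the work surface. World frame = base frame: x ahead of the robot, y to its left, z up, the work surface at z = 0. Lengths are in mm, angles in degrees, forces in N, time in s.
With the tool pointing down it reaches from about 300 to 850 mm from the base axis. Payload 4.2 kg.
Tool frame: the origin (TCP) lies on the front face of the gripper's body, between the roots of the fingers; the fingertips stand 78 mm ahead of it and the grasp point (between the pads) lies 60 mm ahead of it; x points along the fingers, y is the direction in which the jaws open and shut, and the axes are right-handed (so a half turn about x gives the same grasp; the last joint's range is limited). The gripper opens to 91 mm and grips with 3 to 60 N. Pads are 32 mm wide; open, the fingers measure 118 mm over their backs; the gripper's body (76 mm by 178 mm) begins 60 mm behind the grasp point.
Start: joints at [65.432, 18.312, 89.639, -0, 72.044, -1.146], TCP at [228.568, 527.628, 292.276] pointing down, gripper open.
Joint ranges: [-177.97, 177.97], [-48.28, 115.42], [12.27, 149.76], [-77.06, 257.06], [2.81, 150.46], [-146.56, 146.56]. Speed limits (degrees/s): [147.25, 147.25, 180, 180, 180, 180].

### API

Orientations are given as [roll, pitch, yaw] about the fixed x, y, z axes, in that order (R = Rz(yaw) Ry(pitch) Rx(roll)).
In Python, from workcell import status, viewer, env gives the robot as it stands. The module is installed in compiled form; this text tells all that it offers.
- The arm moves only by the tool move_arm, never from a script. Its argument "moves" is a list of rows, each a list of 3 entries, a list of its own where there are three numbers: the shift along the tool's x, y, z in cm, then the turn about the tool's x in rad, then the gripper's target within -1 to 1 (fully open at 1, half-way at 0, shut at -1). A call has 1 to 20 rows; each row is the pose to reach, as a shift and turn from the pose commanded when the call began, along the tool's axes at that moment; what a row does not reach only later rows make up. A row lasts 1/8 s, in which the tool goes at most 62.5 mm and 10.7 degrees, less where a joint would pass 70% of its speed; a pose out of reach is approached as far as the arm can. A call with a gripper value outside its range is refused whole. The fingers move at their own pace and stop on an object; "force" is the grip in N (left out, the last holds). Time passes only in rows, so rows that repeat a pose let the fingers close. It gives the time, the measured TCP pose, the force and the opening at its end, in the units of the state.
- status.state(): the state, without advancing time (a new reading comes with each control period).
- viewer.grab_frame(name): name is "side" or "top"; returns the picture (384x512x3 uint8, red, green, blue); there is no depth.
- viewer.get_calibration(name): a dict with "camera_matrix" (3x3 intrinsics, pixels), "eye" and "rotation" of the camera in the world. Camera axes: x right, y down, z forward; pixel columns grow to the right and rows downward; lengths in mm; the calibration is good to about 2 mm. A picture is of the moment at which its call begins. get_calibration takes no time and is no camera call.
- env.job_done(): hands the job in, once; it reports no verdict.
The state is a dict: "time_s": time; "qpos": joint angles; "qvel": joint speeds; "effort": joint torques, N m; "ee_pos": TCP position; "ee_rot": TCP orientation; "force": force on the tool from outside, world axes, zero at the start; "torque": the same for the moment, N m; "gripper_width": finger opening in mm.
Only numpy, scipy, OpenCV 4.12 (cv2) and the standard library are available. Lean on these libraries where they do the work, as an engineer would, in place of code of your own. Each camera call takes 0.05 s, during which the arm holds its last target.

### The job

The walnut sorter's seesaw gate is tipped towards one of its two chutes: push it over its pivot so that it feeds the other chute, and only then press the black release key right down, so that all three walnuts roll down that other chute into its bowl. Only push with the fingers: do not touch the walnuts, and leave the bowls and everything else on the counter where they stand.

Things in the scene. Friction and masses are not known exactly. Their poses are not given: they have to be found in the camera images.
- sorter: Fixed countertop walnut sorter, white plastic and aluminium, grey T-shaped base plate 12 mm thick (240 x 270 mm over all), about 215 mm tall. Origin on the counter; at yaw 0 its x axis points away from the robot, y to the left (yaw within 0.3 rad). Two exit chutes lead from the seesaw's two ends, outward and down along +y and -y, to a bowl each.
- ramp_mid (a point): Middle of the floor of the feed ramp (sorter x = 60 mm): 155 mm long, 42 mm wide inside, walls 20 mm, sloping 1 in 5 down towards the robot, from sorter x = 135 mm to x = -20 mm, where its floor is 145 mm high and ends over the middle of the seesaw. It holds the walnuts; its far end wall is the tallest part.
- pivot (a point): Pivot of the seesaw gate, an aluminium trough 200 mm long (along the sorter's y), 54 mm wide; sorter x = -50, y = 0, z = 115 mm; axis along the sorter's x. On the trough's robot-side wall, at the middle, stand a board (80 mm long, top 58 mm above the pivot) and a 24 mm steel ball (centre 74 mm above it), moving with it.
- seesaw (a joint): Seesaw angle (rad). Positive: right (-y) end down, feeds the right chute; negative: left (+y) end down, feeds the left chute. Stops at +0.22 and -0.22; it starts resting at one of them, either one. Top-heavy, no spring: pushed past level it falls over to the other stop by itself and stays there; under 1 N on a tab rocks it.
- tab_left (a point): Centre of the top of the flat finger tab at the seesaw's left (+y) end, on its robot side: 52 mm (x) by 38 mm (y), 5 mm thick, moves with the seesaw; 56 mm on the robot's side of the pivot and 80 mm left of it. About 145 mm above the counter when raised, 109 mm when lowered. The trough's wall, 29 mm away on the +x side, is 16 mm higher; nothing stands over the tab.
- tab_right (a point): The same for the tab at the seesaw's right (-y) end.
- release (a joint): Travel of the release key in m: 0 = up (start), 0.024 = fully down. Slides straight down under about 3 N (friction, no spring) and stays where it is left. It carries a stop plate, 16 mm above the ramp floor, that holds the walnuts back; when the key is more than about 18 mm down they roll off one after another within 2 s.
- key_top (a point): Centre of the top of the release key: a black disc 36 mm across on a 10 mm square aluminium stem, at the right (-y) side of the feed ramp's lower end (sorter x = 0, y = -55 mm). Top 217 mm above the counter when up, 193 mm when fully down. The only such disc on the sorter.
- bowl_left: Loose steel bowl, 150 mm across the rim, 55 mm tall, standing under the end of the left (+y) chute, about 222 mm from the pivot. Origin at the centre of its underside.
- bowl_right: The same bowl under the right (-y) chute.
- bowl_left_rim (a point): Centre of the mouth of the left bowl, 55 mm above the counter.
- bowl_right_rim (a point): Centre of the mouth of the right bowl.
- walnut1: A brown walnut, a ball 34 mm across; origin at its centre. At the start number 1 of the three in the feed ramp, counted from the stop.
- walnut2: A brown walnut, a ball 34 mm across; origin at its centre. At the start number 2 of the three in the feed ramp, counted from the stop.
- walnut3: A brown walnut, a ball 34 mm across; origin at its centre. At the start number 3 of the three in the feed ramp, counted from the stop.
- jar: Bystander: glass jar with a lid, 60 mm across, 100 mm tall, beside the feed ramp on the left. Leave it alone.
- canister: Bystander: white canister, 68 mm across, 110 mm tall, beside the feed ramp on the right. Leave it alone.
- shaker: Bystander: white ceramic salt shaker, 44 mm across, 80 mm tall, on the robot's side of the sorter. Leave it alone.
- spoon: Bystander: spoon lying on the robot's side of the sorter. Leave it alone.
- soap: Bystander: orange soap bottle, 68 mm across, 170 mm tall, to the far left. Leave it alone.
- spatula: Bystander: blue spatula lying to the right. Leave it alone.
- mug: Bystander: blue mug, 76 mm across, 85 mm tall, to the right of the sorter. Leave it alone.

How it is judged (in metres and radians):
On the way, in this order (a step that is already met when the one before it is completed fails the run):
1. the seesaw gate is rocked over to its other stop while the release key is still up (distance of each of tab_left, tab_right from where it was at the start of the episode above 0.028 m and (value of joint seesaw above 0.17 rad or value of joint seesaw below -0.17 rad) and value of joint release below 0.006 m), for 0.2 s.
2. the release key is pressed down (value of joint release above 0.018 m), for 0.1 s.
At the end, for the whole second after the job is handed in: The seesaw rests within 0.05 rad of the stop opposite to where it started, and all three walnuts lie in the bowl on its lowered side (centre within 66 mm of the bowl's axis, below 55 mm, slower than 0.15 m/s) (distance of each of tab_left, tab_right from where it was at the start of the episode above 0.028 m and (value of joint seesaw above 0.17 rad or value of joint seesaw below -0.17 rad) and ((value of joint seesaw below -0.17 rad and (horizontal distance between each of walnut1, walnut2, walnut3 and bowl_left_rim below 0.066 m and height (world z) of each of walnut1, walnut2, walnut3 below 0.055 m and linear speed of each of walnut1, walnut2, walnut3 below 0.15 m/s)) or (value of joint seesaw above 0.17 rad and (horizontal distance between each of walnut1, walnut2, walnut3 and bowl_right_rim below 0.066 m and height (world z) of each of walnut1, walnut2, walnut3 below 0.055 m and linear speed of each of walnut1, walnut2, walnut3 below 0.15 m/s)))); the robot touches nothing.
It fails at once if the robot touches a walnut (contact force between any of the fingers, the arm and walnut1 above 0.3 N or contact force between any of the fingers, the arm and walnut2 above 0.3 N or contact force between any of the fingers, the arm and walnut3 above 0.3 N).
It fails at once if a walnut is lifted or thrown up (height (world z) of any of walnut1, walnut2, walnut3 above 0.225 m).
It fails at once if a bowl is pushed or lifted more than 20 mm (distance of any of bowl_left, bowl_right from where it was at the start of the episode above 0.02 m).
It fails at once if a bystander is moved more than 30 mm (distance of any of jar, canister, shaker, spoon, soap, spatula, mug from where it was at the start of the episode above 0.03 m).
It also fails if it takes over 46 s, if anything falls off the work surface, if the arm or the gripper's body presses on something with over 40 N, if the wrist force passes 120 N, or if a joint passes its speed limit or range.

## Working session

There is one attempt and no reset: what is moved stays moved. The work goes in short steps, Python scripts to look and compute and a tool call to move; the robot and the scene stay as the last step left them, time stands still between calls to the robot, and variables do not carry over. Pictures are saved under pics/ and viewed, and the job is handed in when it is done.

Besides the shell and the picture viewer there is one more tool, called after ">>>" by a JSON object that holds its "api" and its "payload", one argument or row to a line. move_arm: Moves the arm, as the interface text tells. Its arguments: {"type":"object","properties":{"moves":{"type":"array","items":{"type":"array"}},"force":{"type":"number"}},"required":["moves"]}

```bash
mkdir -p pics; python3 - <<'E'
from workcell import status, viewer, env
import cv2
s=status.state(); print({k:s[k] for k in ("time_s","qpos","ee_pos","ee_rot","force","gripper_width")})
for n in("side","top"):
    cv2.imwrite(f"pics/{n}0.png",viewer.grab_frame(n)[:,:,::-1]); print(viewer.get_calibration(n))
E
```

```text
{'time_s': 0.0, 'qpos': array([ 6.54320676e+01,  1.83512681e+01,  8.97071393e+01,  1.22607653e-03,
        7.20427908e+01, -1.14577232e+00]), 'ee_pos': array([228.4040014 , 527.28820339, 291.41892441]), 'ee_rot': array([ -91.80572169,   89.89879507, -115.22826079]), 'force': array([ 0.02570073, -0.70966138,  0.13052382]), 'gripper_width': 91.57265665614042}
{'camera_matrix': array([[404.12647667,   0.        , 246.29704609],
       [  0.        , 404.12647667, 199.45980309],
       [  0.        ,   0.        ,   1.        ]]), 'eye': array([-233.32723599, -768.16252747,  885.85293872]), 'rotation': array([-124.74551195,    0.2756223 ,  -47.3685142 ])}
{'camera_matrix': array([[475.8678621 ,   0.        , 257.8210517 ],
       [  0.        , 475.8678621 , 188.82809172],
       [  0.        ,   0.        ,   1.        ]]), 'eye': array([ 234.91707457,  -59.21425114, 1728.41742286]), 'rotation': array([-1.68147814e+02, -4.41407377e-02, -9.07960802e+01])}
```

View pics/side0.png

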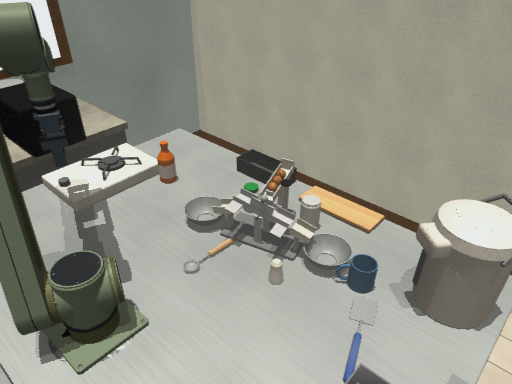

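View pics/top0.png

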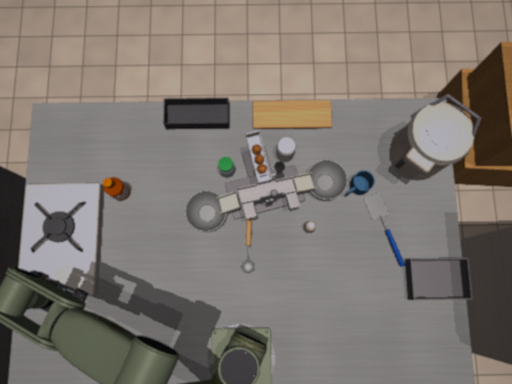

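```bash
cat > h.py <<'E'
from workcell import status, viewer, env
import numpy as np, cv2
from scipy.spatial.transform import Rotation as R
def cam(n):
    c=viewer.get_calibration(n); return c["camera_matrix"],np.array(c["eye"]),R.from_euler("xyz",c["rotation"],degrees=True).as_matrix()
def ray(n,u,v):
    K,e,M=cam(n); return e,M@(np.linalg.inv(K)@[u,v,1])
def plane(n,u,v,z):
    e,d=ray(n,u,v); return e+d*(z-e[2])/d[2]
def proj(n,p):
    K,e,M=cam(n); q=K@(M.T@(np.array(p)-e)); return q[:2]/q[2]
def tri(a,b):
    (e1,d1),(e2,d2)=ray("side",*a),ray("top",*b)
    t=np.linalg.lstsq(np.c_[d1,-d2],e2-e1,rcond=None)[0]
    p,q=e1+d1*t[0],e2+d2*t[1]; return (p+q)/2,np.linalg.norm(p-q)
E
python3 - <<'E'
from h import *
for n in("side","top"): 
    print(n, proj(n,[228.4,527.3,291.4]),ray(n,256,192)[1])
    im=cv2.imread(f"pics/{n}0.png")
    c=im[110:350,150:400] if n=="side" else im[40:240,150:400]
    print(c.shape)
    cv2.imwrite(f"pics/{n}0z.png",cv2.resize(c,None,fx=3 if n=="top" else 2.5,fy=3 if n=="top" else 2.5,interpolation=cv2.INTER_CUBIC))
E
```

```text
side [ 54.11976909 138.36286766] [ 0.62673285  0.54793996 -0.55487381]
(240, 250, 3)
top [ 58.55190577 293.7772913 ] [ 1.98887596e-01  3.08499155e-04 -9.80052398e-01]
(200, 250, 3)
```

View zooms.

View pics/side0z.png

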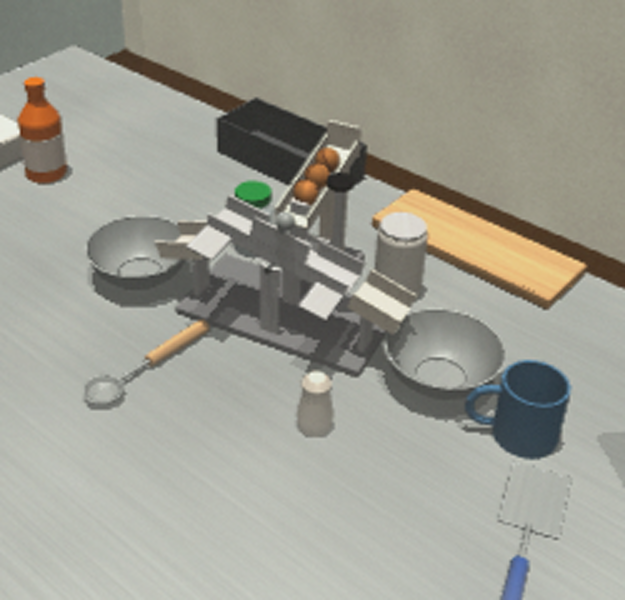

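View pics/top0z.png

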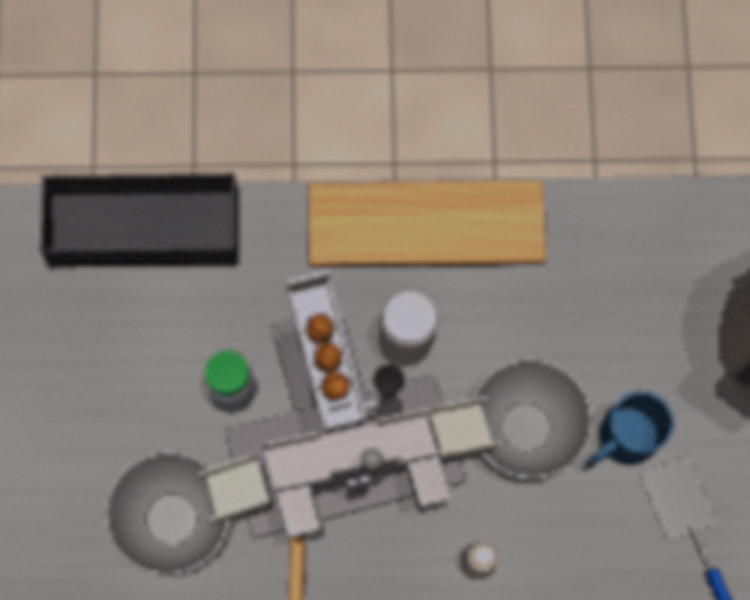

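```bash
python3 - <<'E'
from h import *
T=lambda u,v:(150+u/3,40+v/3); S=lambda u,v:(150+u/2.5,110+v/2.5)
key=plane("top",*T(388,380),217); print("key",key,tri(S(343,178),T(388,380)))
for nm,s,t,z in(("tabL",(210,242),(300,510),145),("tabR",(322,301),(431,482),109),("ball",(285,221),(372,459),189)):
    print(nm,plane("top",*T(*t),z),tri(S(*s),T(*t)))
bl=plane("top",*T(169,513),55);br=plane("top",*T(528,419),55);print(bl,br,(bl+br)/2)
w=[plane("top",*T(*p),z) for p,z in(((335,386),175),((328,357),182),((319,327),189))]
print(w)
d=w[2]-w[0]; print("yaw ramp",np.degrees(np.arctan2(d[1],d[0]))); b=bl-br; print("yaw bowls",np.degrees(np.arctan2(-b[0],b[1])))
y=np.arctan2(-b[0],b[1]); M=np.array([[np.cos(y),-np.sin(y)],[np.sin(y),np.cos(y)]])
piv=((bl+br)/2)[:2]; print("tabL pred",piv+M@[-56,80],"tabR",piv+M@[-56,-80],"key pred",piv+M@[50,-55])
for p in(bl,br): pass
print("jar",plane("top",*T(227,372),100),"can",plane("top",*T(409,320),110),"shk",plane("top",*T(480,560),80))
Rt=R.from_euler("xyz",status.state()["ee_rot"],degrees=True).as_matrix();print(Rt.round(3))
E
```

```text
key [ 625.29907169 -136.31575536  217.        ] (array([ 627.51428722, -138.74769245,  218.26386622]), np.float64(6.96204730715298))
tabL [494.66608457 -37.69633141 145.        ] (array([495.77128528, -38.28345243, 142.83145279]), np.float64(1.9277996233416181))
tabR [ 531.17582744 -188.59337944  109.        ] (array([ 532.61955769, -189.88300918,  108.08649357]), np.float64(3.466853610152485))
ball [ 543.13758844 -118.07000062  189.        ] (array([ 544.4490457 , -119.03519299,  187.39746989]), np.float64(2.64294551333869))
[507.96724126 118.91699661  55.        ] [ 616.44597791 -311.82855752   55.        ] [562.20660959 -96.45578046  55.        ]
[array([630.0175968 , -78.84454502, 175.        ]), array([661.87323048, -71.42725849, 182.        ]), array([694.91143094, -61.78605638, 189.        ])]
yaw ramp 14.728008126519866
yaw bowls 14.135395257755649
tabL pred [488.36508554 -32.55406432] tabR [ 527.43934427 -187.70947771] key pred [ 624.12445271 -137.57974796]
jar [667.84201474  47.19418527 100.        ] can [ 725.65864607 -168.25403913  110.        ] shk [ 443.71215726 -245.07379592   80.        ]
[[-0.001  0.397  0.918]
 [-0.001  0.918 -0.397]
 [-1.    -0.002 -0.   ]]
```

>>> {"api": "move_arm", "payload": {
  "moves": [
    [[0,-4,4.5],0.1,-1],
    [[0,-8,9],0.2,-1],
    [[0,-12,13.3],0.3,-1],
    [[0,-16,17.7],0.4,-1],
    [[0,-20,22.1],0.5,-1],
    [[0,-24,26.6],0.6,-1],
    [[0,-28,31],0.7,-1],
    [[0,-32,35.4],0.8,-1],
    [[0,-36,39.8],0.91,-1],
    [[0,-40,44.3],0.91,-1],
    [[0,-41.75,46.2],0.91,-1],
    [[0,-41.75,46.2],0.91,-1],
    [[0,-41.75,46.2],0.91,-1],
    [[0,-41.75,46.2],0.91,-1]
  ],
  "force": 20
}}

```text
time_s: 1.85
ee_pos: [486.0, -38.0, 292.2]
ee_rot: [-159.2, 90.0, 125.3]
force: [-0.3, 1.1, -0.6]
gripper_width: 0.6
```

```bash
python3 - <<'E'
from h import *
s=status.state(); print(s["time_s"],s["ee_pos"],s["gripper_width"],s["force"])
M=R.from_euler("xyz",s["ee_rot"],degrees=True).as_matrix();print(M.round(3)); print("need",M.T@(np.array([487,-39,s["ee_pos"][2]])-s["ee_pos"]))
a=viewer.grab_frame("side")[110:350,150:400,::-1];b=viewer.grab_frame("top")[90:250,200:350,::-1]
a=cv2.resize(a,(400,384));b=cv2.resize(b,(400,427))
cv2.imwrite("pics/p1.png",np.hstack([a,b[:384]]))
E
```

```text
1.85 [486.04837038 -38.04559221 292.24689847] 0.5734559890128107 [-0.30399034  1.11636875 -0.60283988]
[[-0.     0.968  0.251]
 [ 0.     0.251 -0.968]
 [-1.    -0.    -0.   ]]
need [-5.84782112e-04  6.81741118e-01  1.16263574e+00]
```

View pics/p1.png

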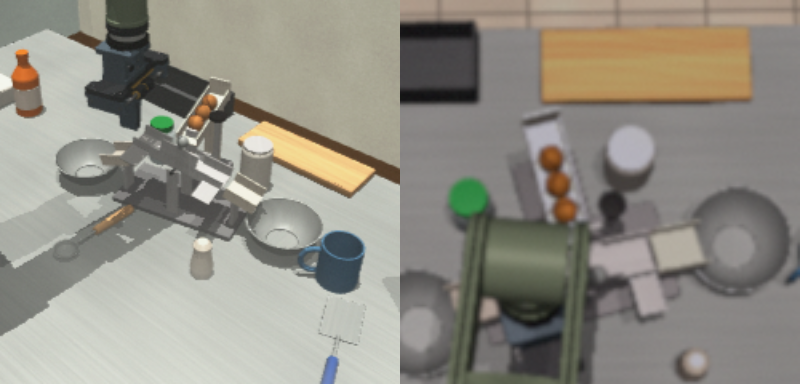

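The closed fingers (side view about x 130, y 110 px) stand above the raised left tab. Next I push it down.

>>> {"api": "move_arm", "payload": {
  "moves": [
    [[3,0,0.1],0,-1],
    [[5.5,0,0.1],0,-1],
    [[6.5,0,0.1],0,-1],
    [[7,0,0.1],0,-1],
    [[7.5,0,0.1],0,-1],
    [[8,0,0.1],0,-1],
    [[8.5,0,0.1],0,-1],
    [[9,0,0.1],0,-1],
    [[9.5,0,0.1],0,-1],
    [[10,0,0.1],0,-1],
    [[10,0,0.1],0,-1],
    [[10,0,0.1],0,-1],
    [[10,0,0.1],0,-1]
  ]
}}

```text
time_s: 3.58
ee_pos: [486.8, -40.1, 192.3]
ee_rot: [114.2, 90.0, 38.6]
force: [-0.3, 0.4, -0.8]
gripper_width: 0.6
```

>>> {"api": "move_arm", "payload": {
  "moves": [
    [[-4,0,0],0,-1],
    [[-9,0,0],0,-1],
    [[-14,0,0],0,-1],
    [[-16,0,0],0,-1],
    [[-16,0,0],0,-1]
  ]
}}

```text
time_s: 4.2
ee_pos: [487.2, -40.1, 353.8]
ee_rot: [70.8, 89.8, -4.8]
force: [-0.7, 0.1, -0.4]
gripper_width: 0.3
```

```bash
python3 - <<'E'
from h import *
s=status.state(); print(s["time_s"],s["ee_pos"],s["gripper_width"],s["force"])
M=R.from_euler("xyz",s["ee_rot"],degrees=True).as_matrix(); print("need",M.T@(np.array([626,-137.5,s["ee_pos"][2]])-s["ee_pos"]))
a=viewer.grab_frame("side")[110:350,150:400,::-1];b=viewer.grab_frame("top")[90:250,200:350,::-1]
a=cv2.resize(a,(400,384));b=cv2.resize(b,(400,427))
cv2.imwrite("pics/p2.png",np.hstack([a,b[:384]]))
E
```

```text
4.2 [487.24784335 -40.13859608 353.75305534] 0.3343793249697965 [-0.69939151  0.11960918 -0.39783179]
need [  0.57047158 110.09115116 128.88373423]
```

View pics/p2.png

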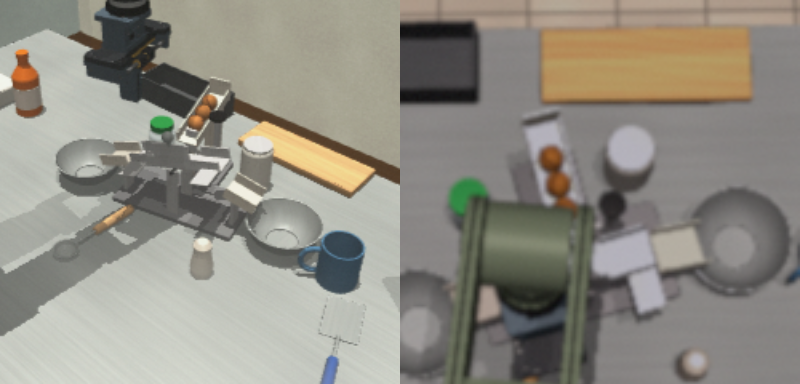

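The ball now leans left and the right tab is up, near (205,172) in the side crop. Next I move above the key, and check the right tab's height as I go.

>>> {"api": "move_arm", "payload": {
  "moves": [
    [[0,3,3.5],0,-1],
    [[0,6,7],0,-1],
    [[0,9,10.5],0,-1],
    [[0,11,12.9],0,-1],
    [[0,11,12.9],0,-1],
    [[0,11,12.9],0,-1],
    [[0,11,12.9],0,-1]
  ]
}}

```text
time_s: 5.18
ee_pos: [624.7, -136.9, 352.1]
ee_rot: [-133.4, 89.9, 151.1]
force: [-0.3, 1.2, -0.3]
gripper_width: 0.4
```

```bash
python3 - <<'E'
from h import *
s=status.state(); print(s["time_s"],s["ee_pos"],s["force"])
M=R.from_euler("xyz",s["ee_rot"],degrees=True).as_matrix(); print("need",M.T@(np.array([626,-137.5,s["ee_pos"][2]])-s["ee_pos"]))
print(tri((278.1,217.5),(291.9,199.9)))
a=viewer.grab_frame("side")[110:350,150:400,::-1];b=viewer.grab_frame("top")[90:250,200:350,::-1]
a=cv2.resize(a,(400,384));b=cv2.resize(b,(400,427))
cv2.imwrite("pics/p3.png",np.hstack([a,b[:384]]))
E
```

```text
5.175 [ 624.66553228 -136.89816161  352.11828348] [-0.28558958  1.19110823 -0.3265164 ]
need [-0.00140308  1.14172582  0.916228  ]
(array([ 529.40070502, -182.82747038,  154.72778954]), np.float64(10.625559193659612))
```

View pics/p3.png

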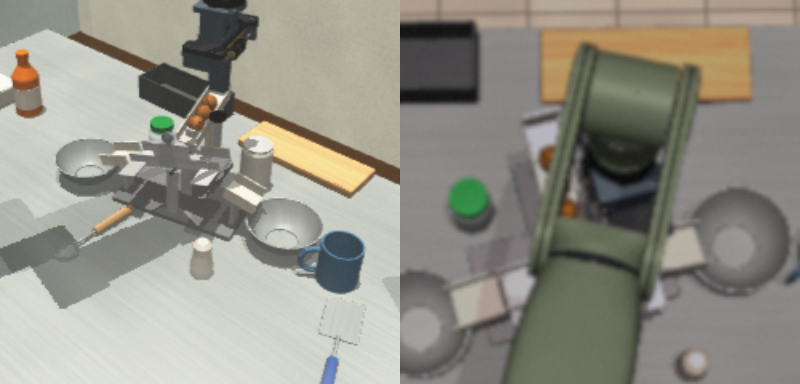

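>>> {"api": "move_arm", "payload": {
  "moves": [
    [[3,0.1,0.1],0,-1],
    [[5,0.1,0.1],0,-1],
    [[5.6,0.1,0.1],0,-1],
    [[6.1,0.1,0.1],0,-1],
    [[6.6,0.1,0.1],0,-1],
    [[7.1,0.1,0.1],0,-1],
    [[7.6,0.1,0.1],0,-1],
    [[8,0.1,0.1],0,-1],
    [[8,0.1,0.1],0,-1],
    [[8,0.1,0.1],0,-1]
  ]
}}

```text
time_s: 6.52
ee_pos: [626.8, -138.5, 271.9]
ee_rot: [-17.7, 90.0, -93.3]
force: [0.1, 0.9, -0.5]
gripper_width: 0.3
```

>>> {"api": "move_arm", "payload": {
  "moves": [
    [[0.2,0,0],0,-1],
    [[0.3,0,0],0,-1],
    [[0.3,0,0],0,-1],
    [[0.3,0,0],0,-1]
  ]
}}

```text
time_s: 7.02
ee_pos: [626.8, -138.5, 271.5]
ee_rot: [56.9, 89.8, -18.7]
force: [-1.3, 0.4, 8.9]
gripper_width: 0.6
```

```bash
python3 - <<'E'
from h import *
s=status.state(); print(s["time_s"],s["ee_pos"],s["force"])
a=viewer.grab_frame("side")[110:350,150:400,::-1];b=viewer.grab_frame("top")[90:250,200:350,::-1]
a=cv2.resize(a,(400,384));b=cv2.resize(b,(400,427))
cv2.imwrite("pics/p4.png",np.hstack([a,b[:384]]))
E
```

```text
7.025 [ 626.83453669 -138.53371755  271.52975119] [-1.30442282  0.41297267  8.92336249]
```

View pics/p4.png

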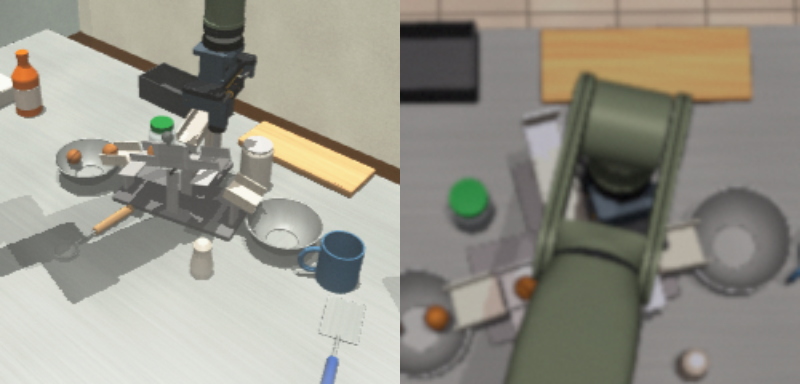

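The walnuts are rolling left: one is in the left bowl (75,157), one is on the chute (110,150), and one is in the trough. Force is 9 N, so the key is on its stop. I'll raise the arm and wait for them to settle.

>>> {"api": "move_arm", "payload": {
  "moves": [
    [[0,0,0],0,-1],
    [[0,0,0],0,-1],
    [[0,0,0],0,-1],
    [[0,0,0],0,-1],
    [[-2,0,0],0,-1],
    [[-5,0,0],0,-1],
    [[-8,0,0],0,-1],
    [[-10,0,0],0,-1],
    [[-10,0,0],0,-1],
    [[-10,0,0],0,-1],
    [[-10,0,0],0,-1],
    [[-10,0,0],0,-1],
    [[-10,0,0],0,-1],
    [[-10,0,0],0,-1],
    [[-10,0,0],0,-1],
    [[-10,0,0],0,-1],
    [[-10,0,0],0,-1],
    [[-10,0,0],0,-1],
    [[-10,0,0],0,-1],
    [[-10,0,0],0,-1]
  ]
}}

```text
time_s: 9.62
ee_pos: [626.7, -138.3, 369.2]
ee_rot: [142.9, 90.0, 67.4]
force: [0.2, -0.9, 0.2]
gripper_width: 0.4
```

```bash
python3 - <<'E'
from h import *
s=status.state(); print(s["time_s"],s["ee_pos"],s["force"])
A=viewer.grab_frame("side");B=viewer.grab_frame("top")
a=A[110:350,150:400,::-1];b=B[90:250,170:320,::-1]
def f(im):
    h=cv2.cvtColor(im,cv2.COLOR_RGB2HSV); m=cv2.inRange(h,(4,120,50),(18,255,255)); n,_,st,c=cv2.connectedComponentsWithStats(m); return [(c[i].round(1),st[i,4]) for i in range(1,n) if 10<st[i,4]<600]
print(f(A));
for c,ar in f(B): print(c,ar,plane("top",*c,25))
a=cv2.resize(a,(400,384));b=cv2.resize(b,(400,427))
cv2.imwrite("pics/p5.png",np.hstack([a,b[:384]]))
E
```

```text
9.625 [ 626.68693687 -138.34518561  369.22393781] [ 0.15334229 -0.93151628  0.19135369]
[(array([ 5.7, 73.4]), np.int32(91)), (array([164.8, 155.2]), np.int32(283)), (array([168. , 179.8]), np.int32(58)), (array([204. , 213.8]), np.int32(137))]
[305.9 104.9] 436 [ 915.55045078 -252.62852411   25.        ]
[259.6 106.4] 124 [911.89929376 -76.6862068   25.        ]
[469.8 116.3] 28 [ 861.43045096 -870.54863103   25.        ]
[325.4 116.1] 40 [ 869.65466735 -324.76658921   25.        ]
[257.4 121.2] 82 [852.85599396 -67.52549979  25.        ]
[321.5 123.3] 130 [ 841.2384161  -308.84272709   25.        ]
[112.9 186.3] 322 [609.08711112 464.85014892  25.        ]
[205.7 212.6] 158 [507.03288006 124.35347227  25.        ]
```

View pics/p5.png

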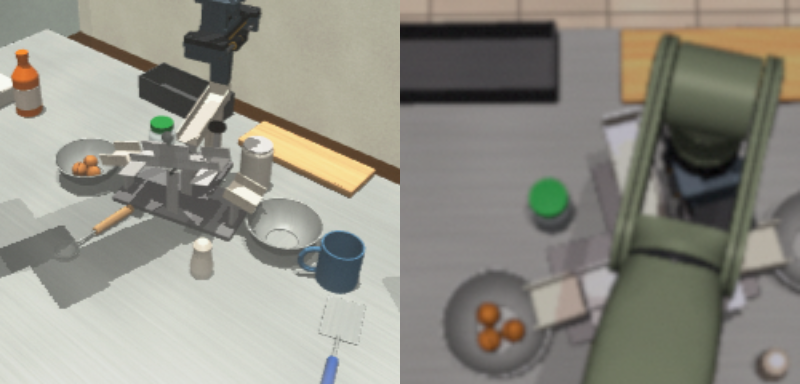

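All three walnuts lie in the left bowl (top crop about (488,325)), and the arm is clear. I'll let them settle briefly, check again, and hand in.

>>> {"api": "move_arm", "payload": {
  "moves": [
    [[0,0,0],0,-1],
    [[0,0,0],0,-1],
    [[0,0,0],0,-1],
    [[0,0,0],0,-1],
    [[0,0,0],0,-1],
    [[0,0,0],0,-1],
    [[0,0,0],0,-1],
    [[0,0,0],0,-1],
    [[0,0,0],0,-1],
    [[0,0,0],0,-1],
    [[0,0,0],0,-1],
    [[0,0,0],0,-1]
  ]
}}

```text
time_s: 11.22
ee_pos: [626.7, -138.3, 369.2]
ee_rot: [139.3, 90.0, 63.7]
force: [-0.2, 0.1, 0.5]
gripper_width: 0.2
```

```bash
python3 - <<'E'
from h import *
B=viewer.grab_frame("top");m=cv2.inRange(cv2.cvtColor(B,cv2.COLOR_RGB2HSV),(4,120,50),(18,255,255))[190:240,185:230]
M=cv2.moments(m,True);print(M["m00"],M["m10"]/M["m00"]+185,M["m01"]/M["m00"]+190)
print(status.state()["time_s"]); env.job_done()
E
```

```text
155.0 205.70967741935485 212.51612903225805
11.275
the job is handed in; nothing more can be done
```

All three walnuts ended up in the left bowl, and I handed the job in at 11.3 s. The interface reports no verdict.

- **Seesaw:** it started with the right end down. I pushed the raised left tab down with the closed fingers, and it fell over to the left stop.
- **Release key:** I then pressed it down onto its stop, with about 9 N on the wrist, and raised the arm clear.
- **Last checks:** the group of walnuts was centred about 6 mm from the left bowl's axis. It had not moved between two looks 1.6 s apart. The bowls and other items looked unmoved, and the robot was touching nothing.
- **Less certain:** the two camera views of the raised right tab disagreed by about 11 mm. They put it at about 155 mm, where about 145 mm was expected. I took the tipped position from the pictures and the walnuts' path; the angle itself was not measured.

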